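# Lay out the canisters from the code-locked kitchen chest

### The job

Turn the chest's left dial to mark 3 and its right dial to mark 6 (clockwise from the red zero mark), slide the lid out towards the mouth until it is clear, and lay it flat in the middle of the cork mat. Stand every canister from the chest upright on the floor of the white tray. Then slide the lid fully home again, turn each dial at least two marks away from its code, and leave the other crockery where it is.

Things in the scene. Friction and masses are not known exactly. Their poses are not given: they have to be found in the camera images.
- chest: Light wooden chest, fixed, 150 mm along x by 168 mm along y, 90 mm high; origin at the centre of its underside on the counter, z up, x away from the robot (turned a little). Inside 136 by 136 mm, inner floor 6 mm up, canisters stand in it. Two dark steel round posts (76 mm across, 72 mm high) at x -98, y +101.5 and -101.5 mm carry the dials.
- lid_home (a point): In the chest's axes: where the lid's origin lies when closed, 75 mm up over the chest's origin, on two ledges. Guides at y -77.5 and +77.5 mm (2.5 mm play a side); lips 10 mm above the ledges, 5 mm thick, from x -40 to +75 mm, inner edges at y -68 and +68 mm, hold the lid down. A stop closes the rear at x +72 mm (2 mm play).
- chest_mouth (a point): Centre of the chest's open end, at x -75 mm, 75 mm up. The lid slides out along the chest's -x: after 112 mm it is clear of the lips and can be lifted. From x -75 to -40 mm the ledges are open above: to close, lower the lid there between the guides, its rear edge in front of the lips, and slide it along +x to the stop.
- dial_left (a joint): Left (+y) lock dial of the chest, vertical axis. 0 when the white stripe on its bar points at the red zero mark (the chest's -x side); grows clockwise seen from above, range 0 to 5.9 rad. Marks 0 to 9 lie 0.6283 rad (36 deg) apart, clockwise. Code: mark 3 = 1.885 rad. In the chest's frame the stripe points along angle pi - value, counted from +x towards +y. It stays where left (friction 0.06 N m).
- dial_right (a joint): Right (-y) lock dial of the chest, vertical axis. 0 when the white stripe on its bar points at the red zero mark (the chest's -x side); grows clockwise seen from above, range 0 to 5.9 rad. Marks 0 to 9 lie 0.6283 rad (36 deg) apart, clockwise. Code: mark 6 = 3.770 rad. In the chest's frame the stripe points along angle pi - value, counted from +x towards +y. It stays where left (friction 0.06 N m).
- dial_left_grip (a point): On the left dial's axis (x -98, y +101.5 mm in the chest's frame), 106 mm above the counter, 15 mm below the top of its upright black grip bar: 42 mm long along the stripe's direction, 14 mm wide, 38 mm tall. Under it a brass disc 64 mm across, its top 83 mm up, with one flat side; only on the code does the flat face the lid's path and let it pass.
- dial_right_grip (a point): On the right dial's axis (x -98, y -101.5 mm in the chest's frame), 106 mm above the counter, 15 mm below the top of its upright black grip bar: 42 mm long along the stripe's direction, 14 mm wide, 38 mm tall. Under it a brass disc 64 mm across, its top 83 mm up, with one flat side; only on the code does the flat face the lid's path and let it pass.
- lid: Loose wooden lid, 140 mm along x by 150 mm along y, 6 mm thick, about 0.25 kg; origin at the centre of its underside. Closed at the start, its axes those of the chest. A dark handle bar stands on its middle: 60 mm long along y, 14 mm wide along x, from 6 to 40 mm above the origin.
- tray: White serving tray, fixed, 230 mm along x by 150 mm along y, rim 18 mm high and 6 mm thick, floor 6 mm thick; origin at the centre of its underside, z up. It lies left or right of the chest.
- mat: Cork mat, fixed, 180 mm along x by 165 mm along y, 5 mm thick; origin at the centre of its underside, z up. On the other side of the chest from the tray.
- canister0: Square pink canister with a wooden knob, about 0.18 kg, at the start upright in the chest (absent in some starts). Body 56 by 56 mm and 40 mm high; on it a square wooden knob of 18 by 18 mm, 26 mm tall, sides parallel to the body's, top 66 mm above the origin. Origin at the centre of its underside, z up.
- canister1: Square pink canister with a wooden knob, about 0.18 kg, at the start upright in the chest (absent in some starts). Body 56 by 56 mm and 40 mm high; on it a square wooden knob of 18 by 18 mm, 26 mm tall, sides parallel to the body's, top 66 mm above the origin. Origin at the centre of its underside, z up.
- canister2: Square pink canister with a wooden knob, about 0.18 kg, at the start upright in the chest (absent in some starts). Body 56 by 56 mm and 40 mm high; on it a square wooden knob of 18 by 18 mm, 26 mm tall, sides parallel to the body's, top 66 mm above the origin. Origin at the centre of its underside, z up.
- canister3: Square pink canister with a wooden knob, about 0.18 kg, at the start upright in the chest (absent in some starts). Body 56 by 56 mm and 40 mm high; on it a square wooden knob of 18 by 18 mm, 26 mm tall, sides parallel to the body's, top 66 mm above the origin. Origin at the centre of its underside, z up.
- mug: Bystander, not part of the job: blue mug, 76 mm across, 90 mm high.
- cup: Bystander, not part of the job: white cup, 70 mm across, 60 mm high.
- coffee_jar: Bystander, not part of the job: amber jar with red cap, 60 mm across, 95 mm high.
- sugar_jar: Bystander, not part of the job: clear jar with metal cap, 60 mm across, 85 mm high.
- spoon: Bystander, not part of the job: steel spoon lying flat, 150 mm long, origin near its middle.
- bowl: Bystander, not part of the job: white bowl, 100 mm across, 45 mm high.
Not all that is in view belongs to the job. What is meant by the lid is not pink, and is the smaller of those in its own colour. Several things have the shape of the mat; the one meant has the colours described above.

How it is judged:
On the way, in this order (a step that is already met when the one before it is completed fails the run):
1. both dials stand on their code: left on mark 3, right on mark 6, each within 0.16 rad (9 degrees) (value of joint dial_left between 1.725 and 2.045 rad and value of joint dial_right between 3.6099 and 3.9299 rad), for 0.2 s.
2. the lid lies flat on the cork mat, its centre within 45 mm of the mat's, let go (horizontal distance between lid and mat below 0.045 m and z of lid in the frame of mat between 0 and 0.01 m and angle between lid's own z axis and vertical below 0.06 rad and contact force between the fingers and lid below 0.2 N), for 0.2 s.
3. every canister stands upright on the tray's floor (x of canister0 in the frame of tray between -0.085 and 0.085 m and y of canister0 in the frame of tray between -0.045 and 0.045 m and z of canister0 in the frame of tray between 0.001 and 0.011 m and angle between each of canister0, canister1, canister2, canister3's own z axis and vertical below 0.1 rad and linear speed of each of canister0, canister1, canister2, canister3 below 0.03 m/s and x of canister1 in the frame of tray between -0.085 and 0.085 m and y of canister1 in the frame of tray between -0.045 and 0.045 m and z of canister1 in the frame of tray between 0.001 and 0.011 m and x of canister2 in the frame of tray between -0.085 and 0.085 m and y of canister2 in the frame of tray between -0.045 and 0.045 m and z of canister2 in the frame of tray between 0.001 and 0.011 m and x of canister3 in the frame of tray between -0.085 and 0.085 m and y of canister3 in the frame of tray between -0.045 and 0.045 m and z of canister3 in the frame of tray between 0.001 and 0.011 m), for 0.2 s.
4. the lid is home in the chest, within 8 mm of its closed position (x of lid in the frame of chest between -0.008 and 0.008 m and y of lid in the frame of chest between -0.006 and 0.006 m and z of lid in the frame of chest between 0.0715 and 0.0815 m and angle between lid's own z axis and vertical below 0.04 rad), for 0.2 s.
At the end, for the whole second after the job is handed in: Every canister present stands upright (tilt under 0.1 rad) and at rest on the tray's floor; the lid is home on its ledges within 8 mm lengthways and flat; each dial is at least 1.1 rad (two marks, less a little) from its code mark, either way (all of step 3 and all of step 4 and (value of joint dial_left below 0.785 rad or value of joint dial_left above 2.985 rad) and (value of joint dial_right below 2.6699 rad or value of joint dial_right above 4.8699 rad) and linear speed of lid below 0.03 m/s); the robot touches nothing.
It fails at once if a bystander (mug, cup, jar, spoon, bowl) is pushed more than 50 mm (distance of any of mug, cup, coffee_jar, sugar_jar, spoon, bowl from where it was at the start of the episode above 0.05 m).
Of canister0, canister1, canister2, canister3 only 2 to 4 are there at a start; the rules pass over those that are not, and their reading is None.
At some moment in a run one of canister0, canister1, canister2, canister3 may be knocked a few centimetres aside while the robot is not near it.
It also fails if it takes over 210 s, if anything falls off the work surface, if the arm or the gripper's body presses on something with over 40 N, if the wrist force passes 120 N, or if a joint passes its speed limit or range.

### The arm

A 6-joint arm with a two-finger parallel gripper is mounted at the origin on the work surface. World frame = base frame: x ahead of the robot, y to its left, z up, the work surface at z = 0. Lengths are in m, angles in rad, forces in N, time in s.
With the tool pointing down it reaches from about 0.325 to 0.775 m from the base axis. Payload 9.3 kg.
Tool frame: the origin (TCP) lies midway between the tips of the shut fingers; the grasp point (between the pads) lies 19 mm behind it; z points along the fingers, y is the line along which they close (so a half turn about z gives the same grasp; the last joint's range is limited). The gripper opens to 85 mm and grips with 20 to 120 N. Pads are 22 mm wide; open, the fingers measure 114 mm over their backs; the gripper's body (76 mm by 85 mm) begins 54 mm behind the grasp point. The pads swing forward as they close: fully open they stand 13 mm farther back than shut.
Start: joints at [-1.433, 0.259, 0.021, 1.334, 0, 1.418], TCP at [0.158, -0.527, 0.231] pointing down, gripper open.
Joint ranges: [-3.04, 3.04], [-0.91, 1.82], [-1.04, 1.36], [-1.92, 1.95], [-1.52, 1.45], [-3.14, 3.14]. Speed limits (rad/s): [2.22, 2.22, 2.79, 3.14, 3.14, 3.14].

### API

Orientations are given as [roll, pitch, yaw] about the fixed x, y, z axes, in that order (R = Rz(yaw) Ry(pitch) Rx(roll)).
In Python, from station import * gives the robot as it stands. Calls block until the motion is done:
- move_pose(position, orientation): joint-space move of the TCP to a pose.
- movel(position, rotation=None, max_speed=0.15, max_force=None): straight line of the TCP; rotation=None keeps the orientation; max_speed is the mean speed in m/s. With max_force (N) it stops when the force on the tool has changed by that much, and returns True; else False.
- set_joints(angles): joint-space move.
- move_gripper(opening, f_grip=None): finger opening in m; f_grip is the grip in N (None keeps the last); returns when the fingers have stopped.
- dwell(seconds).
- solve_ik(position, orientation): joint angles nearest the present ones, or None.
- grab_frame(name): name is "scene" or "side" or "wrist"; returns the picture (400x640x3 uint8, red, green, blue); there is no depth.
- get_calibration(name): a dict with "intrinsics" (3x3 intrinsics, pixels), "T" (4x4, takes a point from camera to world coordinates). Camera axes: x right, y down, z forward; pixel columns grow to the right and rows downward; lengths in m; the calibration is good to about 2 mm. A picture is of the moment at which its call begins: read the wrist's pose just before it. get_calibration takes no time and is no camera call; for the wrist camera it gives the pose at the moment of the call.
A pose or a line that the arm cannot do raises IKError and nothing moves.
- close_job(): hands the job in; it is judged then, once.
Readings, each from a call of its own:
- read_clock(): time.
- read_joints(): joint angles.
- read_joint_velocities(): joint speeds.
- read_joint_torque(): joint torques, N m.
- read_tcp_pos(): TCP position.
- read_tool_rot(): TCP orientation.
- read_force(): force on the tool from outside, world axes, zero at the start.
- read_wrist_torque(): the same for the moment, N m.
- read_gripper_width(): finger opening in m.
- read_grip_force(): force on a finger pad.
Only numpy, scipy, OpenCV 4.12 (cv2) and the standard library are available. Lean on these libraries where they do the work, as an engineer would, in place of code of your own. Each camera call takes 0.05 s, during which the arm holds its last target. There are 200 camera calls.

## Working session

There is one attempt and no reset: what is moved stays moved. The work goes in short steps, each a Python script; the robot and the scene stay as the last script left them, time stands still between calls to the robot, and variables do not carry over. Pictures are saved under pics/ and viewed, at most 14 in all, crops included, and the job is handed in when it is done.

```bash
mkdir -p pics; ls; python3 - <<'E'
from station import *
import cv2,numpy as np
for n in ["scene","side"]:
    f=grab_frame(n); cv2.imwrite(f"pics/{n}0.png",f[:,:,::-1]); c=get_calibration(n); print(n,np.round(c["intrinsics"],1).tolist(),np.round(c["T"],3).tolist())
print(read_clock(),read_tool_rot())
E
```

```text
pics
scene [[368.3, 0.0, 322.5], [0.0, 368.3, 197.7], [0.0, 0.0, 1.0]] [[-0.596, 0.678, -0.43, 1.054], [0.803, 0.495, -0.332, 0.331], [-0.013, -0.544, -0.839, 1.19], [0.0, 0.0, 0.0, 1.0]]
side [[368.6, 0.0, 316.4], [0.0, 368.6, 206.6], [0.0, 0.0, 1.0]] [[-0.899, -0.249, 0.36, 0.07], [-0.438, 0.501, -0.747, 0.741], [0.005, -0.829, -0.559, 0.728], [0.0, 0.0, 0.0, 1.0]]
0.1 [-3.14039622e+00 -1.99252416e-04  2.90823331e-01]
```

View pics/scene0.png

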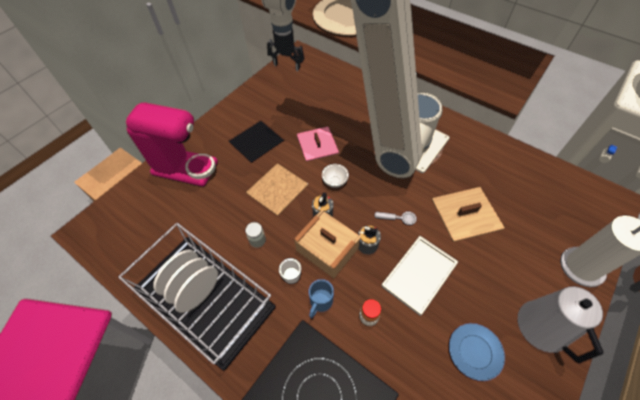

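View pics/side0.png

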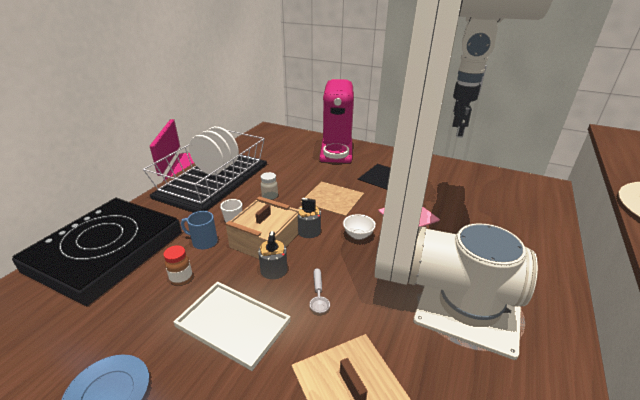

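Scene picture: wooden lids are at (329,236), closed in the chest, and at (468,213), which is larger and lies on the counter. A pink lid is at (318,143). The lid I need is the smaller wooden one, in the chest at (329,236). Mats are cork at (278,188) and black at (257,140), so it's the cork one. The tray is at (420,274) and the dials are at (322,203) and (369,235).

```bash
cat > h.py <<'E'
from station import *
import cv2,numpy as np
def ray(cal,uv,z):
    K,T=cal["intrinsics"],cal["T"]
    uv=np.atleast_2d(np.asarray(uv,float))
    d=np.c_[uv,np.ones(len(uv))]@np.linalg.inv(K).T@T[:3,:3].T
    o=T[:3,3]; return (o+d*((z-o[2])/d[:,2])[:,None])[:,:2]
def proj(cal,P):
    K,T=cal["intrinsics"],cal["T"]
    p=(np.atleast_2d(P)-T[:3,3])@T[:3,:3]
    q=p@K.T; return q[:,:2]/q[:,2:]
def save(n,f,scale=1): cv2.imwrite(f"pics/{n}.png",cv2.resize(f[:,:,::-1],None,fx=scale,fy=scale,interpolation=cv2.INTER_CUBIC))
E
python3 - <<'E'
from h import *
s=cv2.imread("pics/scene0.png")[:,:,::-1]; 
cv2.imwrite("pics/crop0.png",cv2.resize(s[120:320,240:480,::-1],None,fx=3.3,fy=3,interpolation=cv2.INTER_CUBIC)[:600,:800])
cal=get_calibration("scene")
def p(n,uv,z): print(n,np.round(ray(cal,uv,z),3).tolist())
p("dialtops",[(321,196),(370,228)],.121)
p("lid handle",[(329,236)],.115)
p("tray",[(422,238),(457,263),(422,311),(383,275)],.018)
p("mat",[(278,165),(309,186),(277,212),(246,189)],.005)
p("objs bowl,spoon,cup,mug,sugar,coffee",[(335,176),(396,216),(290,270),(321,295),(255,233),(371,312)],.04)
p("pinklid, biglid",[(318,143),(468,213)],.01)
E
```

```text
dialtops [[0.504, -0.101], [0.51, 0.104]]
lid handle [[0.61, 0.011]]
tray [[0.383, 0.252], [0.397, 0.392], [0.61, 0.374], [0.581, 0.213]]
mat [[0.426, -0.379], [0.434, -0.213], [0.599, -0.238], [0.59, -0.404]]
objs bowl,spoon,cup,mug,sugar,coffee [[0.356, -0.145], [0.372, 0.136], [0.757, -0.042], [0.763, 0.091], [0.723, -0.228], [0.715, 0.248]]
pinklid, biglid [[0.24, -0.316], [0.187, 0.339]]
```

View pics/crop0.png

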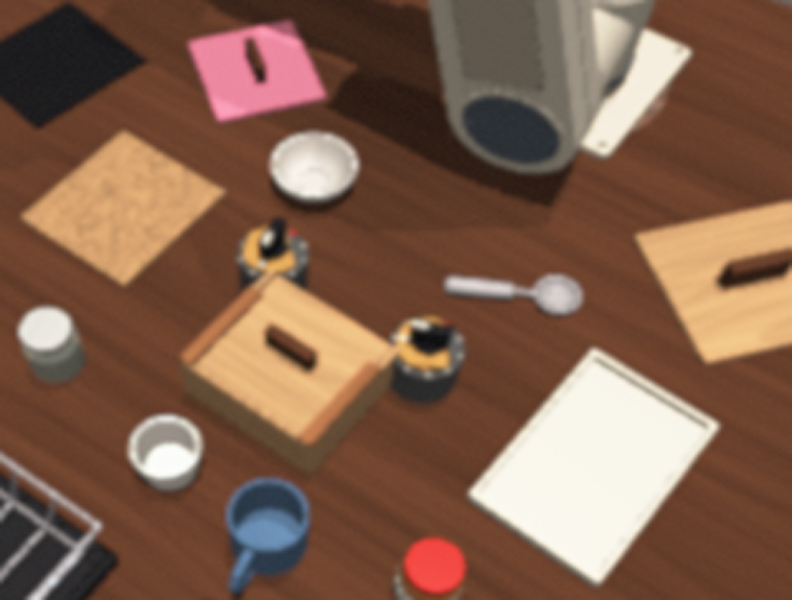

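The crop confirms it: the smaller wooden lid is in the chest and the cork mat is speckled brown. The bar stripes are visible on the dials. Next I'll look from above with the wrist camera.

```bash
python3 - <<'E'
from h import *
c=get_calibration("wrist"); print(np.round(c["T"],3).tolist(), np.round(c["intrinsics"],1).tolist())
from math import pi
for n,p in [("w_chest",(.48,0,.36)),]:
    print(solve_ik(p,[pi,0,0]), solve_ik(p,[pi,0,pi/2]))
    move_pose(p,[pi,0,0]); dwell(.2); c=get_calibration("wrist"); f=grab_frame("wrist"); save(n,f,1.25); np.savez(n,f=f,K=c["intrinsics"],T=c["T"]); print(np.round(c["T"],3).tolist(),read_tcp_pos(),read_joints(),read_clock())
E
```

```text
[[0.287, -0.907, -0.308, 0.238], [-0.958, -0.273, -0.09, -0.503], [-0.002, 0.321, -0.947, 0.374], [0.0, 0.0, 0.0, 1.0]] [[283.8, 0.0, 316.2], [0.0, 283.8, 200.4], [0.0, 0.0, 1.0]]
[-0.17505944  0.13096857  0.18106162  1.62088938  0.          2.96653322] [-0.17505944  0.13096857  0.18106162  1.62088938  0.          1.39573689]
[[-0.0, -0.947, -0.322, 0.564], [-1.0, -0.0, 0.001, -0.0], [-0.001, 0.322, -0.947, 0.503], [0.0, 0.0, 0.0, 1.0]] [ 4.80064029e-01 -4.28369417e-04  3.59866218e-01] [-1.75938234e-01  1.31204291e-01  1.81005217e-01  1.62081542e+00
  1.62664056e-05  2.96642669e+00] 2.6
```

View pics/w_chest.png

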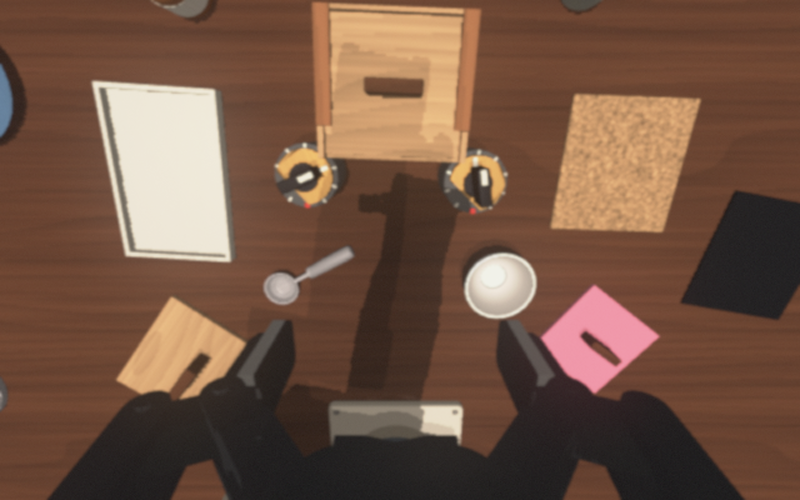

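From above, the tray is at (165,170), the mat at (627,163), the left dial at (304,178), the right dial at (480,180) and the lid handle at (394,87). Next I'll measure masks and enlarge the dials.

```bash
python3 - <<'E'
from h import *
d=np.load("w_chest.npz"); f=d["f"]; cal={"intrinsics":d["K"],"T":d["T"]}
hsv=cv2.cvtColor(f,cv2.COLOR_RGB2HSV)
cr=f[100:180,210:415]; save("dials",cr,3.9)
def blobs(mask,z,n,x0,x1,y0,y1,mn):
    m=np.zeros_like(mask);m[y0:y1,x0:x1]=mask[y0:y1,x0:x1]
    k,l,st,ce=cv2.connectedComponentsWithStats(m)
    for i in range(1,k):
        if st[i,4]>=mn: 
            pts=np.argwhere(l==i)[:,::-1]; w=ray(cal,pts,z); c=w.mean(0); e,v=np.linalg.eigh(np.cov((w-c).T)); r=cv2.minAreaRect(w.astype(np.float32)*1000)
            print(n,st[i,4],np.round(ce[i],1),np.round(c,4),"axis",np.round(np.arctan2(v[1,1],v[0,1]),3),"rect",np.round(r[0],1),np.round(r[1],1),round(r[2],1))
H,S,V=cv2.split(hsv)
white=((S<40)&(V>200)).astype(np.uint8)
blobs(white,.121,"stripe",215,275,115,170,6); blobs(white,.121,"stripe",350,410,115,170,6)
red=(((H<8)|(H>172))&(S>150)&(V>120)).astype(np.uint8)
blobs(red,.072,"red",215,410,110,180,3)
blobs(((S<60)&(V>150)).astype(np.uint8),.006,"tray",70,190,60,215,500)
cork=((H>8)&(H<22)&(S>60)&(V>160)).astype(np.uint8)
blobs(cv2.morphologyEx(cork,cv2.MORPH_CLOSE,np.ones((5,5))),.005,"cork",430,570,65,195,500)
brass=((H>10)&(H<25)&(S>120)&(V>150)).astype(np.uint8)
blobs(brass,.083,"brass",215,275,110,172,50);blobs(brass,.083,"brass",350,410,110,172,50)
hd=((V<90)).astype(np.uint8); blobs(hd,.115,"handle",280,350,55,90,50)
E
```

```text
stripe 12 [258.5 134.5] [0.5255 0.0763] axis 2.165 rect [525.5  76.3] [2.8 5.5] 25.3
stripe 52 [243.7 141.4] [0.5165 0.0965] axis 1.971 rect [516.2  96.6] [ 5.7 15.3] 25.3
stripe 51 [387.  141.5] [ 0.5165 -0.0937] axis -2.963 rect [516.4 -93.7] [14.7  5.3] 4.7
red 14 [245.5 164.5] [0.4755 0.109 ] axis -2.433 rect [475.5 109. ] [4.6 4.8] 85.5
red 18 [377.5 169. ] [ 0.4685 -0.0943] axis -2.659 rect [468.5 -94.4] [6.6 4.6] 3.9
tray 12213 [133.7 135.4] [0.5094 0.3137] axis 3.08 rect [500.3 316.8] [156.7 238. ] 86.5
cork 10245 [497.5 129.2] [ 0.5211 -0.3088] axis 3.099 rect [ 515.9 -308.3] [164.6 178.9] 88.0
brass 449 [239.7 128.1] [0.5307 0.1103] axis 1.817 rect [530.3 109.7] [25.3 58.5] 17.2
brass 341 [254.4 150.9] [0.498  0.0915] axis 2.312 rect [499.   90.6] [22.6 47.5] 35.1
brass 260 [368.8 137.9] [ 0.5168 -0.0761] axis 2.779 rect [517.6 -75.4] [19.6 40. ] 72.9
brass 353 [394.8 140.7] [ 0.5127 -0.1142] axis -2.727 rect [ 512.4 -114.4] [57.  20.3] 24.9
handle 79 [315.8  74.7] [0.5983 0.0008] axis 1.518 rect [598.3   2.4] [51.5  2.4] 87.6
```

View pics/dials.png

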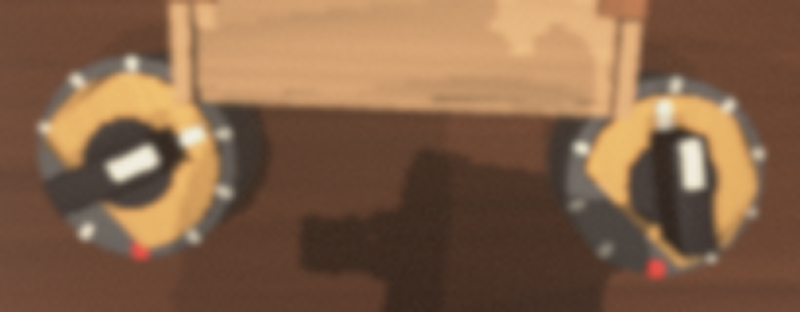

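Readings: left stripe points at about -1.1 rad, so its value is about 4.24. Right stripe is at about +0.16, so about 2.95. The flats at the lower left agree with both. I'll refine the centres from close by.

```bash
cat >> h.py <<'E'
from math import pi
from scipy.optimize import least_squares
DN=lambda y:[pi,0,y]
def look(p,yaw):
    move_pose(p,DN(yaw)); dwell(.25); c=get_calibration("wrist"); return grab_frame("wrist"),c
def dial(c0,yaw=.35):
    """centre, stripe direction (world), red-mark angle"""
    f,cal=look([c0[0],c0[1],.24],yaw)
    H,S,V=cv2.split(cv2.cvtColor(f,cv2.COLOR_RGB2HSV))
    def bl(m,z):
        k,l,st,ce=cv2.connectedComponentsWithStats(m.astype(np.uint8))
        return [(st[i,4],ray(cal,ce[i],z)[0],np.argwhere(l==i)[:,::-1]) for i in range(1,k) if st[i,4]>8]
    W=bl((S<60)&(V>170),.072); R=bl(((H<8)|(H>172))&(S>150)&(V>120),.072)
    R=[b for b in R if np.linalg.norm(b[1]-c0)<.05]
    c=np.array(c0)
    for _ in range(5):
        P=[b[1] for b in W+R if .029<np.linalg.norm(b[1]-c)<.041 and b[0]<200]
        r=least_squares(lambda q:np.hypot(*(np.array(P)-q[:2]).T)-q[2],[*c,.035]); c=r.x[:2]
    st=[]
    for b in W:
        w=ray(cal,b[2],.121)
        if np.linalg.norm(w.mean(0)-c)<.025 and b[0]>60: st.append(w)
    w=max(st,key=len); v=np.linalg.eigh(np.cov((w-w.mean(0)).T))[1][:,1]; o=w.mean(0)-c
    if v@o<0: v=-v
    return f,c,r.x[2],len(P),np.abs(r.fun).max(),np.arctan2(v[1],v[0]),o,max(R,key=lambda b:b[0])[1]
E
python3 - <<'E'
from h import *
for n,c0 in [("L",(.510,.108)),("R",(.5035,-.0955))]:
    r=dial(c0); np.save("d"+n,r[0]); print(n,[np.round(x,4) for x in r[1:]]); save("dial"+n,r[0])
f,cal=look([.58,.003,.26],.2); np.savez("w_h",f=f,K=cal["intrinsics"],T=cal["T"]); save("w_h",f); print(read_clock())
E
python3 -c "
import cv2,numpy as np
a=[cv2.imread('pics/%s.png'%n)[:,120:520] for n in('dialL','dialR')]
cv2.imwrite('pics/dials2.png',np.hstack(a))"
```

```text
Traceback (most recent call last):
  File "h.py", line 35, in dial
    w=max(st,key=len); v=np.linalg.eigh(np.cov((w-w.mean(0)).T))[1][:,1]; o=w.mean(0)-c
ValueError: max() iterable argument is empty
[ WARN:0@0.018] global loadsave.cpp:275 findDecoder imread_('pics/dialL.png'): can't open/read file: check file path/integrity
Traceback (most recent call last):
TypeError: 'NoneType' object is not subscriptable
```

```bash
python3 - <<'E'
from h import *
out=[]
for n,c0 in [("L",(.510,.108)),("R",(.5035,-.0955))]:
    f,cal=look([c0[0],c0[1],.24],.35); np.savez("d"+n,f=f,K=cal["intrinsics"],T=cal["T"]); out.append(f[:,120:520])
    print(proj(cal,[*c0,.072]))
f,cal=look([.58,.003,.26],.2); np.savez("w_h",f=f,K=cal["intrinsics"],T=cal["T"]); out.append(f[:,120:520]); print(read_clock())
save("three",np.hstack(out),.66)
E
```

```text
[[316.62363769 182.1617316 ]]
[[317.55187234 182.69870211]]
6.15
```

View pics/three.png

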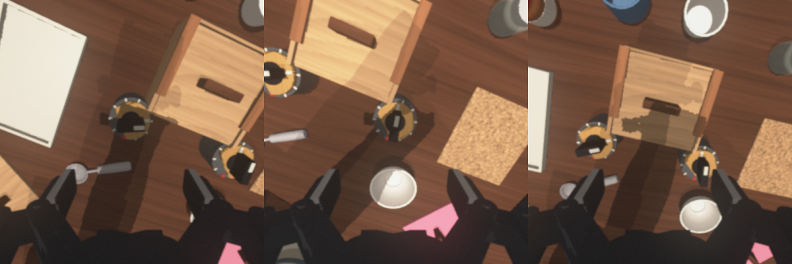

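The dials are in the gripper's shadow, so I'll use the same pictures with lower thresholds.

```bash
python3 - <<'E'
import re
s=open('h.py').read()
s=s.replace('def dial(c0,yaw=.35):','def dial(c0,f=None,cal=None,yaw=.35,tw=110):').replace('    f,cal=look([c0[0],c0[1],.24],yaw)\n','    if f is None: f,cal=look([c0[0],c0[1],.24],yaw)\n')
s=s.replace('(S<60)&(V>170)','(S<95)&(V>tw)').replace('(S>150)&(V>120)','(S>130)&(V>70)')
open('h.py','w').write(s)
E
python3 - <<'E'
from h import *
for n,c0 in [("L",(.510,.108)),("R",(.5035,-.0955))]:
    d=np.load(f"d{n}.npz"); f=d["f"]; cal={"intrinsics":d["K"],"T":d["T"]}
    for src,tw in [(n,90),(n,110),(n,130)]:
        try: r=dial(np.array(c0),f,cal,tw=tw); print(n,tw,[np.round(x,4) for x in r[1:]])
        except Exception as e: print(n,tw,e)
    u=f[140:225,270:365]; save("z"+n,u,4)
    for s in ["w_chest","w_h"]:
        d=np.load(s+".npz")
        try: r=dial(np.array(c0),d["f"],{"intrinsics":d["K"],"T":d["T"]},tw=130); print(s,[np.round(x,4) for x in r[1:]])
        except Exception as e: print(s,e)
a=[cv2.imread(f"pics/z{n}.png") for n in "LR"]; cv2.imwrite("pics/zz.png",np.hstack(a))
# handle + lid/guide lines
d=np.load("w_h.npz"); f=d["f"]; cal={"intrinsics":d["K"],"T":d["T"]}
print("pred handle px",proj(cal,[.605,.0027,.115]))
V=f.max(2); H=cv2.cvtColor(f,cv2.COLOR_RGB2HSV)
m=(V<115).astype(np.uint8); m[:135]=0;m[175:]=0;m[:,:280]=0;m[:,360:]=0
k,l,st,ce=cv2.connectedComponentsWithStats(m)
for i in range(1,k):
    if st[i,4]>60: print(st[i],ray(cal,ce[i],.115))
E
```

```text
L 90 [array([0.5082, 0.1085]), np.float64(0.0319), np.int64(3), np.float64(0.0), np.float64(-1.1755), array([ 0.0084, -0.0126]), array([0.4762, 0.1082])]
L 110 max() iterable argument is empty
L 130 max() iterable argument is empty
w_chest [array([0.5114, 0.1084]), np.float64(0.0354), np.int64(8), np.float64(0.0011), np.float64(-1.1484), array([ 0.005 , -0.0117]), array([0.475 , 0.1093])]
w_h [array([0.5101, 0.1077]), np.float64(0.0356), np.int64(8), np.float64(0.0011), np.float64(-1.1871), array([ 0.0061, -0.0113]), array([0.4736, 0.1108])]
R 90 [array([ 0.5034, -0.0969]), np.float64(0.0352), np.int64(9), np.float64(0.001), np.float64(0.1862), array([0.0127, 0.0032]), array([ 0.4684, -0.0946])]
R 110 [array([ 0.5032, -0.0963]), np.float64(0.0351), np.int64(8), np.float64(0.001), np.float64(0.179), array([0.0131, 0.0027]), array([ 0.4684, -0.0946])]
R 130 max() iterable argument is empty
w_chest [array([ 0.5035, -0.0967]), np.float64(0.0354), np.int64(5), np.float64(0.0002), np.float64(0.1682), array([0.013 , 0.0029]), array([ 0.4682, -0.0945])]
w_h [array([ 0.5031, -0.0972]), np.float64(0.0353), np.int64(5), np.float64(0.0004), np.float64(0.1713), array([0.013 , 0.0031]), array([ 0.468 , -0.0947])]
pred handle px [[321.16845574 164.32965807]]
[ 294  147   57   28 1092] [[0.60676882 0.00266914]]
```

View pics/zz.png

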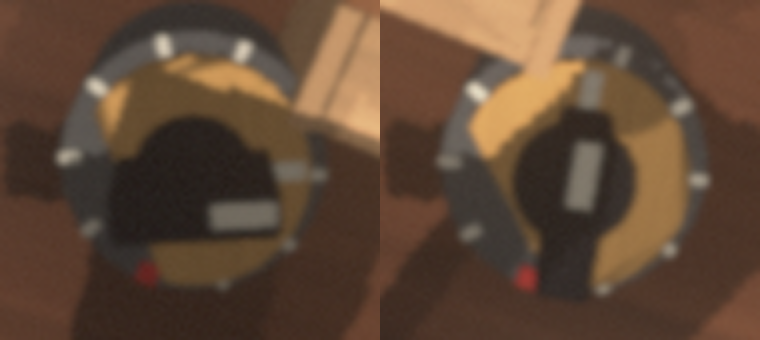

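Consistent: left centre (0.5105,0.108) with stripe at -1.17, right centre (0.5033,-0.0968) with stripe at 0.175, chest yaw about -0.035. Turning the dials.

```bash
cat >> h.py <<'E'
YAW=-.035; CH=np.array([.6048,.0022]); CL=(.5105,.1078); CR=(.5033,-.0968)
def w(x,y): c,s=np.cos(YAW),np.sin(YAW); return CH+np.array([c*x-s*y,s*x+c*y])
def turn(c,psi0,psi1,op=.034):
    move_gripper(op); move_pose([*c,.19],DN(psi0))
    if movel([*c,.093],max_speed=.1,max_force=15): print("contact",read_tcp_pos(),read_force())
    move_gripper(0,30); print("w",read_gripper_width(),read_force())
    n=int(np.ceil(abs(psi1-psi0)/.4))
    for p in np.linspace(psi0,psi1,n+1)[1:]: move_pose([*c,.093],DN(p))
    print("turned",read_tool_rot()[2],read_force(),read_wrist_torque()); dwell(.1)
    move_gripper(op); movel([*c,.19],max_speed=.2)
E
python3 - <<'E'
from h import *
turn(CL,pi-1.17,pi+1.222)
turn(CR,pi+.175,pi-.663)
f,cal=look([.44,0,.36],.1); np.savez("a1",f=f,K=cal["intrinsics"],T=cal["T"])
for c in (CL,CR):
    r=dial(np.array(c),f,cal); print([np.round(x,4) for x in r[1:]])
print(read_clock()); save("a1",f[60:260,150:500],2)
E
```

```text
w 0.013687321968710735 [-1.80909014 -0.28299303  5.10708551]
turned -1.9210065096801405 [ -2.14732664 -14.18368079   7.05214289] [-2.80875591  0.46234848  0.03559209]
w 0.013454459258828188 [-1.22678979  2.5918148   5.73319354]
turned 2.4782546486219865 [-0.38569438  3.53497098  6.81392302] [ 0.68967426  0.23927569 -0.05664055]
[array([0.5103, 0.1055]), np.float64(0.035), np.int64(2), np.float64(0.0), np.float64(-0.8004), array([0.0176, 0.0075]), array([0.4755, 0.109 ])]
[array([ 0.503 , -0.0938]), np.float64(0.035), np.int64(2), np.float64(0.0), np.float64(0.7989), array([ 0.0209, -0.0054]), array([ 0.4681, -0.0947])]
20.525
```

View pics/a1.png

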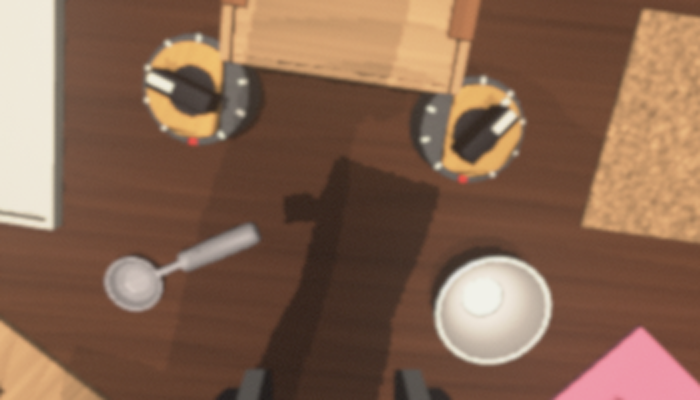

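Both flats face the lid's path: the left dial at (190,90) and the right at (484,130). Now sliding the lid out.

```bash
python3 - <<'E'
from h import *
A=pi/2+YAW; h=w(.001,0); print(h)
move_gripper(.05); move_pose([*h,.2],DN(A))
print(movel([*h,.091],max_speed=.1,max_force=15))
move_gripper(0,60); print(read_gripper_width(),read_force())
p=w(-.119,0)
hit=movel([*p,.091],max_speed=.06,max_force=30); print("pull",hit,read_tcp_pos(),read_force(),p,read_gripper_width(),read_clock())
E
```

```text
[0.60579939 0.00216501]
False
0.012374747467601761 [-1.03113272 -0.61891556  5.04651914]
pull False [0.48601343 0.00633323 0.09111381] [ 3.26139732 -0.21479251  6.87072123] [0.48587288 0.00636415] 0.012545614973286106 25.8833
```

```bash
python3 - <<'E'
from h import *
A=pi/2+YAW; p=w(-.119,0)
print(movel([*p,.20],max_speed=.1,max_force=25), read_force())
m=[.516,-.308]
movel([*m,.20],max_speed=.25); 
print(movel([*m,.030],max_speed=.15,max_force=12)); print(movel([*m,.016],max_speed=.03,max_force=6),read_tcp_pos(),read_force())
move_gripper(.05); dwell(.2); movel([*m,.16],max_speed=.2)
f,cal=look([*(CH-[.03,0]),.36],.2); np.savez("a2",f=f,K=cal["intrinsics"],T=cal["T"]); save("a2",f,1.25); print(read_clock(),proj(cal,[*CH,.066]))
E
```

```text
False [ 0.68108136 -0.61778598 -3.54883243]
False
True [ 0.51635324 -0.30826234  0.02125009] [-0.29575222  0.86339655  4.92228339]
33.6333 [[320.31790667 141.67077269]]
```

View pics/a2.png

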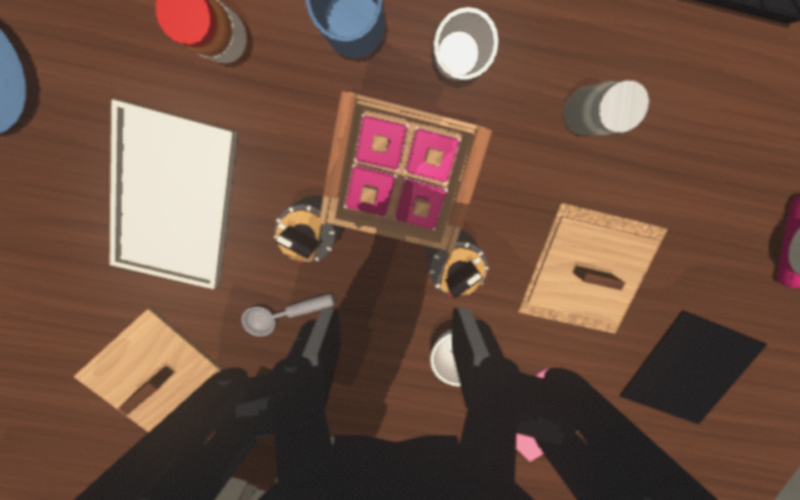

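The chest holds four canisters, with knobs at (381,144), (435,156), (370,195) and (422,206). The lid lies on the cork mat at (598,270). Next I'll measure the canisters and the tray.

```bash
cat >> h.py <<'E'
def cans(f,cal,z0):
    """[(knob centre at top height, body rect centre, yaw, area)] of pink bodies with origin height z0"""
    hsv=cv2.cvtColor(f,cv2.COLOR_RGB2HSV); H,S,V=cv2.split(hsv)
    m=((H>155)&(H<178)&(S>150)&(V>60)).astype(np.uint8)
    k,l,st,ce=cv2.connectedComponentsWithStats(cv2.morphologyEx(m,cv2.MORPH_OPEN,np.ones((3,3)))); out=[]
    for i in range(1,k):
        if 250<st[i,4]<6000:
            b=(l==i).astype(np.uint8)
            cs,_=cv2.findContours(b,cv2.RETR_EXTERNAL,cv2.CHAIN_APPROX_NONE); ct=max(cs,key=len)
            full=np.zeros_like(b); cv2.drawContours(full,[cv2.convexHull(ct)],-1,1,-1)
            kn=((full==1)&(H>5)&(H<28)&(S>50)&(V>60)).astype(np.uint8); kn=cv2.morphologyEx(kn,cv2.MORPH_OPEN,np.ones((3,3)))
            k2,l2,s2,c2=cv2.connectedComponentsWithStats(kn)
            if k2<2: continue
            j=1+np.argmax(s2[1:,4]); r=cv2.minAreaRect((ray(cal,ct[:,0],z0+.04)*1000).astype(np.float32))
            a=(r[2]+45)%90-45
            out.append((ray(cal,c2[j],z0+.064)[0],np.array(r[0])/1000,np.deg2rad(a),np.round(r[1]),s2[j,4],c2[j]))
    return out
def tray(f,cal):
    S,V=cv2.split(cv2.cvtColor(f,cv2.COLOR_RGB2HSV))[1:]
    m=((S<60)&(V>120)).astype(np.uint8)
    k,l,st,ce=cv2.connectedComponentsWithStats(m); i=1+np.argmax([st[i,4] if np.linalg.norm(ray(cal,ce[i],0)[0]-[.5,.31])<.06 else 0 for i in range(1,k)])
    r=cv2.minAreaRect((ray(cal,np.argwhere(l==i)[:,::-1],.018)*1000).astype(np.float32)); return r
E
python3 - <<'E'
from h import *
d=np.load("a2.npz"); f=d["f"]; cal={"intrinsics":d["K"],"T":d["T"]}
for c in cans(f,cal,.006): print([np.round(x,3) for x in c])
print(tray(f,cal)); d=np.load("w_chest.npz"); print(tray(d["f"],{"intrinsics":d["K"],"T":d["T"]}))
E
```

```text
[array([0.639, 0.034]), array([0.639, 0.034]), np.float64(-0.014), array([52., 52.]), np.int32(132), array([303.856, 114.515])]
[array([ 0.637, -0.031]), array([ 0.636, -0.032]), np.float64(-0.046), array([53., 51.]), np.int32(134), array([346.716, 125.06 ])]
[array([0.577, 0.037]), array([0.577, 0.037]), np.float64(-0.041), array([52., 52.]), np.int32(138), array([294.572, 155.471])]
[array([ 0.574, -0.03 ]), array([ 0.574, -0.03 ]), np.float64(-0.081), array([52., 53.]), np.int32(137), array([336.489, 165.781])]
((502.3056640625, 308.0186767578125), (154.96202087402344, 233.2309112548828), 86.443115234375)
((501.732421875, 307.9991760253906), (155.26852416992188, 232.24874877929688), 86.43854522705078)
```

```bash
cat >> h.py <<'E'
TR=np.array([.502,.308]); TY=-.062
def tw_(x,y): c,s=np.cos(TY),np.sin(TY); return TR+np.array([c*x-s*y,s*x+c*y])
def inchest(f,cal):
    o=[]
    for c in cans(f,cal,.006):
        q=c[0]-CH
        if np.abs(q).max()<.075: o.append(c)
    return o
def pick(c,ang,z=.053):
    move_gripper(.032); move_pose([*c,.16],DN(pi/2+ang))
    if movel([*c,z],max_speed=.12,max_force=10): print("contact",read_tcp_pos(),read_force())
    move_gripper(0,35); wd=read_gripper_width(); print("pick w",wd,read_tcp_pos()); movel([*c,.20],max_speed=.2); return wd
def put(s,z=.053):
    movel([*s,.20],DN(pi/2+TY),max_speed=.25); movel([*s,z+.012],max_speed=.2)
    print("put",movel([*s,z-.004],max_speed=.03,max_force=5),read_tcp_pos()); move_gripper(.032); movel([*s,.16],max_speed=.2)
E
python3 - <<'E'
from h import *
S=[(.046,.034),(-.046,.034),(.046,-.034),(-.046,-.034)]
for i in range(2):
    f,cal=look([*(CH-[.03,0]),.36],.3)
    cs=inchest(f,cal); print([np.round(c[0],3) for c in cs])
    c=max(cs,key=lambda c:c[0][1]); wd=pick(c[0],c[2])
    if wd<.012: print("missed"); break
    put(tw_(*S[i])); print(read_clock())
f,cal=look([.53,.12,.38],.6); np.savez("a3",f=f,K=cal["intrinsics"],T=cal["T"]); save("a3",f,1.25)
for c in cans(f,cal,.006): print([np.round(x,3) for x in c[:4]])
E
```

```text
[array([0.639, 0.034]), array([ 0.636, -0.031]), array([0.577, 0.037]), array([ 0.574, -0.029])]
pick w 0.01707830418290861 [0.57772023 0.03689933 0.05363528]
put True [0.54947274 0.33938324 0.05316241]
41.3667
[array([0.639, 0.034]), array([ 0.636, -0.031]), array([ 0.575, -0.03 ])]
pick w 0.016701167004290026 [0.63886176 0.03403127 0.053812  ]
put True [0.45780722 0.34502305 0.05339332]
50.45
[array([ 0.636, -0.028]), array([ 0.636, -0.031]), np.float64(-0.035), array([54., 52.])]
[array([ 0.573, -0.027]), array([ 0.573, -0.03 ]), np.float64(-0.061), array([53., 52.])]
```

View pics/a3.png

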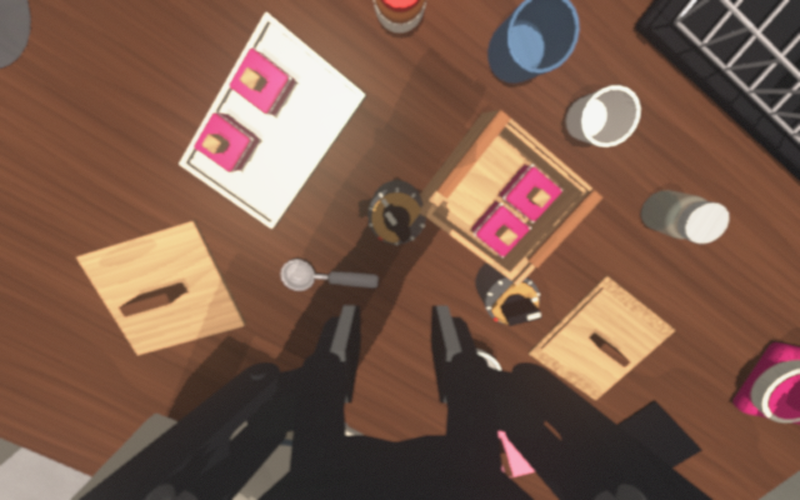

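Two canisters stand on the tray, at (262,82) and (225,142), and two are left in the chest, at (532,193) and (500,230).

```bash
python3 - <<'E'
from h import *
S=[(.046,-.034),(-.046,-.034)]
for i in range(2):
    f,cal=look([*(CH-[.03,0]),.36],.3)
    cs=inchest(f,cal); print([np.round(c[0],3) for c in cs])
    c=max(cs,key=lambda c:c[0][1]); wd=pick(c[0],c[2])
    if wd<.012: print("missed"); break
    put(tw_(*S[i])); print(read_clock())
f,cal=look([.49,.20,.37],.6); np.savez("a4",f=f,K=cal["intrinsics"],T=cal["T"]); save("a4",f,1.25)
E
```

```text
[array([ 0.637, -0.031]), array([ 0.575, -0.029])]
pick w 0.016740493722112327 [ 0.5748185  -0.02948432  0.05352176]
put True [0.54521199 0.27144408 0.05297977]
60.0167
[array([ 0.638, -0.029])]
pick w 0.022749285544082353 [ 0.63893832 -0.02908764  0.05421819]
put True [0.45418429 0.27696202 0.06425216]
68.3417
```

View pics/a4.png

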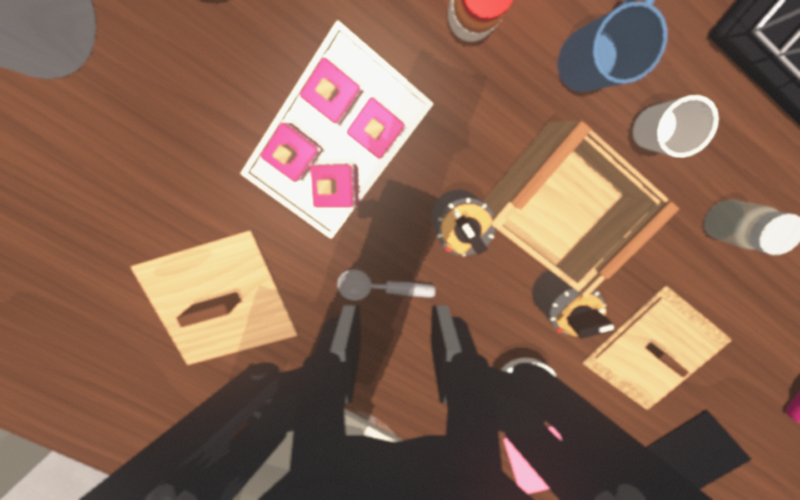

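All four are on the tray, but the last one at (332,185) is rotated and touched early. I'll check its pose and whether it is flat.

```bash
cat >> h.py <<'E'
def traystate(f,cal):
    for c in cans(f,cal,.006):
        q=c[0]-TR; b=c[1]-TR; R=np.array([[np.cos(TY),np.sin(TY)],[-np.sin(TY),np.cos(TY)]])
        if np.linalg.norm(q)<.15: print("knob",np.round(R@q,3),"body",np.round(R@b,3),"yaw",round(c[2],3),c[3],np.round(c[5]))
E
python3 - <<'E'
from h import *
d=np.load("a4.npz"); traystate(d["f"],{"intrinsics":d["K"],"T":d["T"]})
f,cal=look([*(TR-[.02,0]),.32],.6); np.savez("a5",f=f,K=cal["intrinsics"],T=cal["T"]); traystate(f,cal)
u=proj(cal,[*TR,.03])[0].astype(int); print(u); save("a5",f[max(u[1]-100,0):u[1]+100,max(u[0]-130,0):u[0]+130],3)
E
```

```text
[323 150]
```

View pics/a5.png

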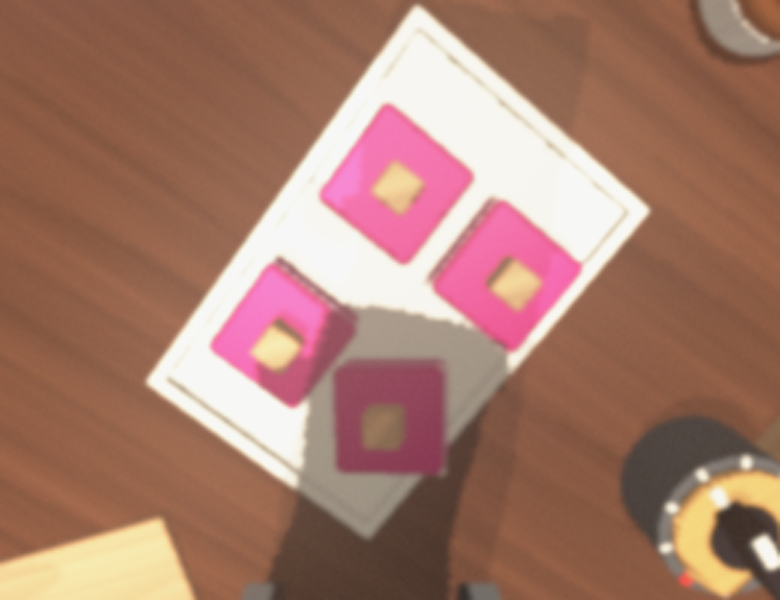

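The rotated canister's corner at (443,470) overlaps the tray rim, so it is probably tilted. I'll regrasp it square to its knob and put it down properly, after getting its numbers with a looser colour mask.

```bash
sed -i 's/(H>155)&(H<178)&(S>150)&(V>60)/(H>150)\&(H<178)\&(S>110)\&(V>60)/' h.py; python3 - <<'E'
from h import *
d=np.load("a5.npz"); f=d["f"];cal={"intrinsics":d["K"],"T":d["T"]}; traystate(f,cal)
for c in cans(f,cal,.006): print(np.round(c[0],4),np.round(c[1],4),c[2])
h=cv2.cvtColor(f,cv2.COLOR_RGB2HSV); print(h[110,320-60+20:330:5].tolist()[:6], proj(cal,[*tw_(-.046,-.034),.046]))
E
```

```text
knob [0.046 0.034] body [0.046 0.035] yaw -0.062 [52. 52.] [325. 112.]
knob [ 0.046 -0.034] body [ 0.045 -0.034] yaw -0.056 [53. 53.] [364. 144.]
knob [-0.044  0.034] body [-0.044  0.035] yaw -0.062 [51. 53.] [285. 165.]
knob [-0.045 -0.029] body [-0.045 -0.035] yaw 0.588 [56. 53.] [320. 192.]
[0.55   0.3394] [0.5501 0.3396] -0.06182275470315394
[0.5458 0.2714] [0.5453 0.2716] -0.05622678746262494
[0.4598 0.345 ] [0.46   0.3452] -0.06209852503403165
[0.4554 0.2821] [0.4552 0.2758] 0.5879707746759039
[[10, 114, 148], [9, 113, 154], [27, 10, 245], [27, 11, 244], [18, 10, 246], [161, 117, 247]] [[322.20112369 189.94219897]]
```

The other three stand square. The fourth is tilted with its knob about 6 mm off, so I'll regrasp it at yaw 0.588.

```bash
python3 - <<'E'
from h import *
wd=pick([.4552,.2812],.588,z=.057)
if wd>.012:
    put(tw_(-.047,-.031),z=.057)
f,cal=look([*(TR-[.02,0]),.32],.6); np.savez("a6",f=f,K=cal["intrinsics"],T=cal["T"]); traystate(f,cal); print(read_clock())
E
```

```text
pick w 0.01825607641057552 [0.45557808 0.2813746  0.05788683]
put True [0.45258016 0.27985365 0.05598769]
knob [0.046 0.034] body [0.046 0.034] yaw -0.059 [52. 52.] [326. 111.]
knob [ 0.046 -0.034] body [ 0.046 -0.034] yaw -0.058 [53. 53.] [365. 144.]
knob [-0.044  0.034] body [-0.044  0.035] yaw -0.052 [51. 53.] [286. 165.]
knob [-0.045 -0.035] body [-0.046 -0.037] yaw -0.065 [53. 53.] [324. 195.]
78.4
```

```bash
python3 - <<'E'
from h import *
for p,y in [((.46,.28,.30),1.2),((.50,.22,.32),2.2)]:
    f,cal=look(p,y); traystate(f,cal); print()
np.savez("a7",f=f,K=cal["intrinsics"],T=cal["T"])
print(read_clock())
E
```

```text
knob [0.045 0.034] body [0.045 0.034] yaw -0.058 [52. 53.] [365. 101.]
knob [-0.045  0.035] body [-0.045  0.035] yaw -0.068 [52. 52.] [296. 124.]
knob [ 0.045 -0.033] body [ 0.045 -0.034] yaw -0.064 [53. 54.] [378. 153.]
knob [-0.047 -0.035] body [-0.047 -0.036] yaw -0.069 [53. 51.] [312. 175.]

knob [-0.046  0.034] body [-0.046  0.034] yaw -0.062 [54. 52.] [347.  69.]
knob [-0.047 -0.037] body [-0.047 -0.037] yaw -0.064 [52. 52.] [310. 113.]
knob [0.044 0.034] body [0.045 0.034] yaw -0.06 [55. 53.] [397. 117.]
knob [ 0.044 -0.035] body [ 0.045 -0.035] yaw -0.055 [52. 53.] [362. 156.]

80.7
```

All four stand flat. Closing the lid by reversing the recorded path.

```bash
python3 - <<'E'
from h import *
A=pi/2+YAW; m=[.5163,-.3082]
move_gripper(.05); move_pose([*m,.16],DN(A)); print(movel([*m,.0215],max_speed=.1,max_force=12)); move_gripper(0,60); print("w",read_gripper_width())
movel([*m,.20],max_speed=.15); p=w(-.119,0); movel([*p,.20],max_speed=.2); print(read_force())
movel([*p,.100],max_speed=.1); print("down",movel([*p,.0895],max_speed=.03,max_force=8),read_tcp_pos(),read_force())
z=read_tcp_pos()[2]
q=w(.002,0); print("push",movel([*q,max(z,.0905)],max_speed=.05,max_force=20),read_tcp_pos(),q,read_force(),read_clock())
E
```

```text
False
w 0.012694164700527819
[-0.06797312 -0.92581081 -3.43558804]
down True [0.48599877 0.0063296  0.09129759] [-1.20825026  0.52193614  5.2535707 ]
push False [0.60594588 0.00217194 0.09188877] [0.60679878 0.00213001] [-6.8154046   1.22425647  9.21073359] 92.1167
```

```bash
python3 - <<'E'
from h import *
move_gripper(.05); movel([*w(.001,0),.2],max_speed=.2)
turn(CL,pi+1.222,pi+1.222-1.5)
turn(CR,pi-.663,pi-.663+1.5)
f,cal=look([.50,0.03,.40],.2); np.savez("a8",f=f,K=cal["intrinsics"],T=cal["T"]); save("a8",f,1.25); traystate(f,cal); print(read_clock())
E
```

```text
w 0.013232199174102323 [ 2.57468831 -1.7558827   3.43761491]
turned 2.8616221619374045 [ 6.1850711  -8.74308188  2.08086945] [-1.63068494 -1.37067621 -0.05600533]
w 0.013409472735174646 [0.05861534 2.01189322 4.84623254]
turned -2.303581369699968 [1.6350514  3.95855993 6.47614589] [ 0.86428674 -0.24078325  0.05011535]
knob [0.047 0.03 ] body [0.046 0.033] yaw -0.056 [56. 54.] [130.  86.]
knob [ 0.046 -0.038] body [ 0.047 -0.035] yaw -0.061 [58. 52.] [175.  98.]
knob [-0.044  0.03 ] body [-0.045  0.033] yaw -0.049 [56. 55.] [127. 143.]
knob [-0.045 -0.041] body [-0.046 -0.036] yaw -0.058 [60. 53.] [170. 155.]
109.075
```

View pics/a8.png

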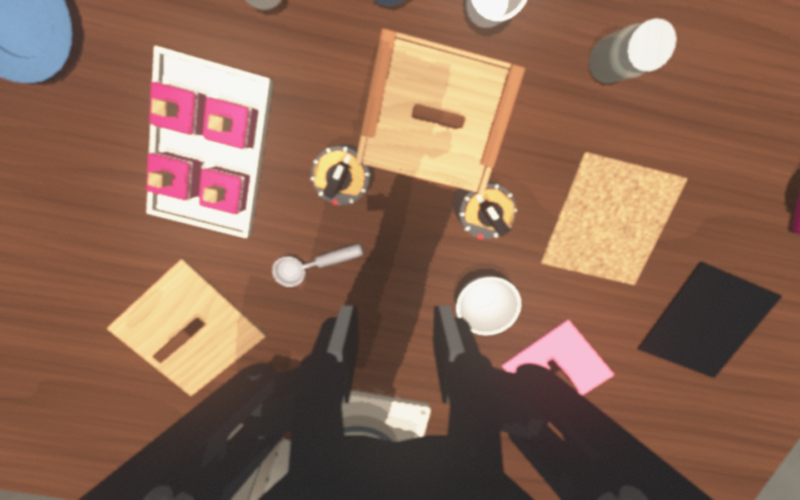

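The lid is closed at (440,115), both dials have been turned away at (340,175) and (488,212), and the four canisters stand on the tray. The bystanders haven't moved. Handing in.

```bash
python3 -c "
from station import *
print(close_job(),read_clock())"
```

```text
the job is handed in; nothing more can be done
the job is handed in; nothing more can be done
```

I handed the job in at about 109 s on the robot's clock, no verdict shown: by my last camera look all four canisters stand on the tray (one tilted on the rim at first, so I re-set it), the lid is home, each dial is about 1.5 rad off its code, and the crockery is untouched.

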